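# Set the film chute's ratchet prop to the fourth click and send a film can down

## Robot

A 6-joint arm with a two-finger parallel gripper is mounted at the origin on the work surface. World frame = base frame: x ahead of the robot, y to its left, z up, the work surface at z = 0. Lengths are in m, angles in rad, forces in N, time in s.
With the tool pointing down it reaches from about 0.35 to 0.775 m from the base axis. Payload 7.3 kg.
Tool frame: the origin (TCP) lies between the finger pads; the fingertips stand 8 mm ahead of it and the grasp point (between the pads) lies 11 mm behind it (robot.nose_length is the distance from the TCP to the fingertips, in m); z points along the fingers, y is the line along which they close (so a half turn about z gives the same grasp; the last joint's range is limited). The gripper opens to 92 mm and grips with 3 to 60 N. Pads are 19 mm wide; open, the fingers measure 130 mm over their backs; the gripper's body (75 mm by 190 mm) begins 47 mm behind the grasp point.
Start: joints at [-1.456, 0.342, 1.524, -0, 1.275, -0.146], TCP at [0.135, -0.507, 0.235] pointing down, gripper open.
Joint ranges: [-2.53, 2.53], [-0.77, 2.02], [0.04, 2.7], [-1, 4.14], [0.28, 2.66], [-3.11, 3.11]. Speed limits (rad/s): [2.57, 2.57, 3.14, 3.14, 3.14, 3.14].

## Interface

Orientations are given as [roll, pitch, yaw] about the fixed x, y, z axes, in that order (R = Rz(yaw) Ry(pitch) Rx(roll)).
In Python, from cell import robot gives the robot as it stands. The module is installed in compiled form; this text tells all that it offers.
- The arm moves only by the shell command python3 -m jog 'ROWS' [FORCE]. ROWS is JSON, a list that holds one entry, the list of rows, each a list of 5 numbers: the gripper's target within -1 to 1 (fully open at 1, half-way at 0, shut at -1), then the shift along the tool's x, y, z in m, then the turn about the tool's z in rad. A call has 1 to 5 rows; each row is the pose to reach, as a shift and turn from the pose commanded when the call began, along the tool's axes at that moment; what a row does not reach only later rows make up. A row lasts 1/12 s, in which the tool goes at most 41.7 mm and 7.16 degrees, less where a joint would pass 70% of its speed; a pose out of reach is approached as far as the arm can. A call with a gripper value outside its range is refused whole. The fingers move at their own pace and stop on an object; FORCE is the grip in N (left out, the last holds). Time passes only in rows, so rows that repeat a pose let the fingers close. It gives the time, the measured TCP pose, the force, the opening and the grip force at its end, in the units of the state.
- robot.observe(): the state, without advancing time (a new reading comes with each control period).
- robot.read_camera(name): name is "side" or "top" or "wrist"; returns the picture (400x640x3 uint8, red, green, blue); there is no depth.
- robot.camera_model(name): a dict with "camera_matrix" (3x3 intrinsics, pixels), "position" and "attitude" of the camera in the world; the wrist camera has in their place "mount" (4x4, takes a point from camera to tool coordinates, whose origin is the TCP and whose axes are the flange's). Camera axes: x right, y down, z forward; pixel columns grow to the right and rows downward; lengths in m; the calibration is good to about 2 mm. A picture is of the moment at which its call begins: read the wrist's pose just before it. camera_model takes no time and is no camera call.
- robot.hand_in(): hands the job in; it is judged then, once.
The state is a dict: "time": time; "qpos": joint angles; "qvel": joint speeds; "joint_efforts": joint torques, N m; "tool_pos": TCP position; "tool_rot": TCP orientation; "contact_force": force on the tool from outside, world axes, zero at the start; "torque": the same for the moment, N m; "opening": finger opening in m; "grip_force": force on a finger pad.
Only numpy, scipy, OpenCV 4.12 (cv2) and the standard library are available. Lean on these libraries where they do the work, as an engineer would, in place of code of your own. Each camera call takes 0.05 s, during which the arm holds its last target. There are 200 camera calls.

## Task

Pull the chute's ratchet prop slowly straight up by its T-handle until it has clicked exactly four times, let it back gently onto the pawl and let go. Then take the film can lying in the small wooden rest, lay it crosswise in the upper half of the raised chute and let it roll down into the wooden catch box. Leave everything else on the counter where it is.

Things in the scene. Friction and masses are not known exactly. Their poses are not given: they have to be found in the camera images.
- loader: Film loader fixed to the counter: pale board 180 x 600 x 15 mm carrying prop, chute and catch box. Origin under the board, on the chute's centre line; x runs across the chute, y along it from catch box (-y) to prop (+y), z up. Prop column at y = 185 mm, upper chute end at 125, chute hinge at -170 (90 mm above the counter), catch box centre at -260.
- handle (a point): Centre of the prop's T-handle: dark steel bar 60 mm long (loader y), 16 mm wide (loader x), 16 mm high; its centre is 206 mm above the counter at the start, the prop being right down. Take it from above, fingers closing along loader x; both sides are free, and the prop's steel cheeks end 63 mm below the bar. It slides only straight up, about 115 mm at most.
- column: The ratchet prop's steel column; origin on its axis at counter height when down. It carries the chute's upper end on an arm. Lifting takes 4 to 9 N; each tooth adds 3 to 10 N as it pushes the sprung pawl aside; the load falls back within the last 3 mm before the click. First click after 17 to 47 mm of lift (differs from day to day), the next ones 12 to 16 mm apart, unequal; five in all.
- pawl_post (a point): Top of the fixed bracket of the sprung brass pawl, 145 mm above the counter, 52 mm from the column's axis on its +y side. The pawl's height on it differs from day to day. Let down after a click, the prop sinks a few mm until its tooth sits on the pawl, which then carries it; it must not bear over 30 N (as by leaning on handle or chute). A click too many cannot be taken back.
- load_point (a point): Point on the chute's floor, on its centre line, 200 mm up from the hinge, 95 mm short of the upper end. Its y axis points up along the chute, x across, z square to the floor. Galvanised channel 318 mm long, 66 mm wide inside, side walls 18 mm high, upper end closed by a 24 mm wall, lower end open over the catch box.
- chute (a joint): Chute hinge angle in rad: 0 at the start (chute resting on the lowered prop, falling 3 degrees towards the prop, so a can would not roll to the box), growing as the prop lifts its upper end; after four clicks the chute falls about 9 to 16 degrees towards the box.
- can_center (a point): Centre of the red plastic film can to be sent: cylinder 32 mm in diameter, 52 mm long, about 30 g, lying in the wooden rest with its long axis along its own x axis, its centre 32 mm above the counter. (The other red can stands upright by itself and stays.)
- can_rest: Small dark wooden rest fixed to the counter, 56 mm long (its x, along the can's axis), 24 mm wide, 18 mm high: narrower than the can, so that fingers pass down on both sides of it. Origin on the counter under its centre.
- box_in (a point): Centre of the catch box's floor, 15 mm above the counter; the box is open above, inside 110 mm (loader x) by 120 mm (loader y), walls 58 to 115 mm high.
- spare_can: Bystander: the other red film can, standing upright, 32 mm in diameter, 52 mm high; origin under it.
- slide_viewer: Bystander: brass slide viewer, 80 x 90 x 75 mm; origin under it.
- release_plate: Bystander: silver tripod quick-release plate, 40 x 50 x 11 mm with a screw stub in the middle, lying on the loader board on the -x side of the chute; origin under it.
- slide_mount: Bystander: dark glass slide mount, 36 x 50 x 5 mm, lying on the loader board on the +x side of the chute; origin under it.
- loupe: Bystander: black magnifier, 44 mm in diameter, 38 mm high; origin under it.
- dust_brush: Bystander: dusting brush lying on the counter beyond the loader; origin under it.
- slide_case: Bystander: grey slide case, 60 x 150 x 50 mm, beyond the loader; origin under it.
There are look-alikes about, which are no part of the job. What is shaped like the part that bears can_center but blue, green or purple is not meant.

How it is judged:
On the way, in this order (a step that is already met when the one before it is completed fails the run):
1. the prop rests on its pawl at the fourth click and has been let go (contact force between column_c3 and pawl_c0 above 1 N and contact force between the fingers and loader below 0.2 N), for 0.3 s.
2. the film can lies crosswise in the upper half of the chute (x of can_center in the frame of load_point between -0.02 and 0.02 m and y of can_center in the frame of load_point between -0.06 and 0.09 m and z of can_center in the frame of load_point between 0.01 and 0.022 m and angle between the x axis of can_center and the x axis of load_point, either way round below 0.4 rad).
At the end, for the whole second after the job is handed in: The prop rests on its pawl at the fourth click (the fourth tooth down from the top bears on the pawl, neither the third nor the fifth) and the film can lies at rest inside the catch box, its centre less than 50 mm above the box floor (contact force between column_c3 and pawl_c0 above 1 N and x of can_center in the frame of box_in between -0.055 and 0.055 m and y of can_center in the frame of box_in between -0.06 and 0.06 m and z of can_center in the frame of box_in between 0 and 0.05 m and linear speed of can below 0.03 m/s); the robot touches nothing.
It fails at once if the prop is slammed or pressed down on its pawl, or yanked past it, with more than 30 N (contact force between pawl and column above 30 N).
It fails at once if the film can is pressed into the chute with more than 15 N (contact force between can and chute above 15 N).
It fails at once if a bystander is moved more than 20 mm (distance of any of spare_can, slide_viewer, release_plate, slide_mount, loupe, dust_brush, slide_case from where it was at the start of the episode above 0.02 m).
It also fails if it takes over 70 s, if anything falls off the work surface, if the arm or the gripper's body presses on something with over 40 N, if the wrist force passes 120 N, or if a joint passes its speed limit or range.

## Working session

There is one attempt and no reset: what is moved stays moved. The work goes in short steps, Python scripts to look and compute and a shell command to move; the robot and the scene stay as the last step left them, time stands still between calls to the robot, and variables do not carry over. Pictures are saved under pics/ and viewed, at most 10 in all, crops included, and the job is handed in when it is done.

```bash
mkdir -p pics
python3 - <<'E'
from cell import robot
import cv2,numpy as np
o=robot.observe();print(o)
for n in("top","side","wrist"):
    im=robot.read_camera(n);cv2.imwrite(f"pics/{n}0.png",im[:,:,::-1]);m=robot.camera_model(n);print(n,m)
E
```

```text
{'time': 0.0, 'qpos': array([-1.45598703e+00,  3.42726944e-01,  1.52505721e+00,  2.48704885e-06,
        1.27538780e+00, -1.46033414e-01]), 'qvel': array([-1.07885013e-03, -2.83342912e-05,  2.21503797e-04,  1.69201848e-03,
       -6.93103771e-04, -9.93414930e-04]), 'joint_efforts': array([-1.83317993e-04, -4.31238413e+01, -2.44222641e+01,  7.18115293e-02,
        5.61441388e-02, -1.30817866e-04]), 'tool_pos': array([ 0.13535256, -0.50682737,  0.23402874]), 'tool_rot': array([-3.14003051e+00, -2.32164160e-04,  2.60841803e-01]), 'contact_force': array([-0.00101974,  0.08966865,  0.62505188]), 'torque': array([ 0.01164763, -0.01975862,  0.01446473]), 'grip_force': 0.0, 'opening': 0.09195293067259049}
top {'camera_matrix': array([[500.27263938,   0.        , 327.20538584],
       [  0.        , 500.27263938, 208.48358034],
       [  0.        ,   0.        ,   1.        ]]), 'position': array([0.47175186, 0.04556093, 1.34571317]), 'attitude': array([-3.04594471,  0.01065251, -1.5925291 ])}
side {'camera_matrix': array([[419.05446209,   0.        , 324.47238697],
       [  0.        , 419.05446209, 196.87718098],
       [  0.        ,   0.        ,   1.        ]]), 'position': array([0.09660529, 0.72086814, 0.59477526]), 'attitude': array([-2.06285153, -0.00378348, -2.52033046])}
wrist {'camera_matrix': array([[276.76714051,   0.        , 319.52728902],
       [  0.        , 276.76714051, 196.5347892 ],
       [  0.        ,   0.        ,   1.        ]]), 'mount': array([[ 3.50524045e-04, -9.52511070e-01, -3.04503757e-01,
         8.27118730e-02],
       [ 9.99999420e-01,  2.37797481e-05,  1.07674655e-03,
        -5.19934856e-04],
       [-1.01837198e-03, -3.04503958e-01,  9.52510526e-01,
        -1.49542456e-01],
       [ 0.00000000e+00,  0.00000000e+00,  0.00000000e+00,
         1.00000000e+00]])}
```

View pics/top0.png

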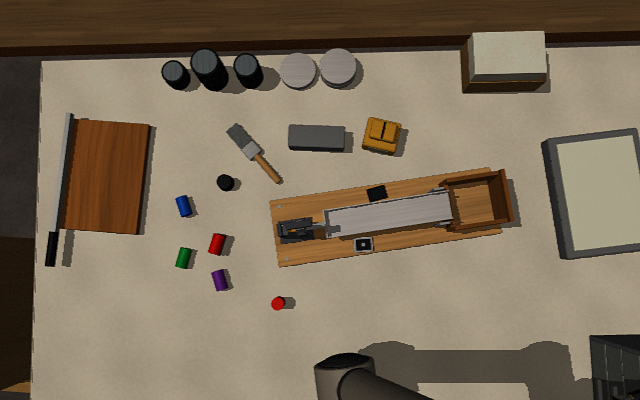

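View pics/side0.png

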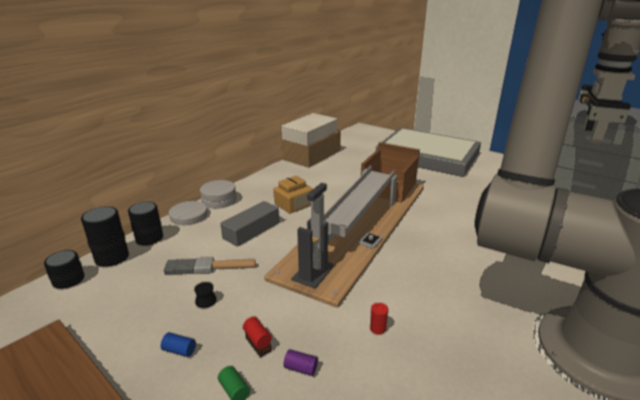

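Top view: red can lying in the dark rest at (217,244), also seen at (257,333) in the side view. The upright red can at (279,303) is the spare. Blue (184,206), green (184,257) and purple (220,280) are look-alikes. The lying red one fits the description. The T-handle is near (297,229) in top and (317,190) in side. The board spans about (270..513, 168..267). I'll measure these and confirm in one crop.

```bash
cat > h.py <<'E'
from cell import robot
import cv2,numpy as np
from scipy.spatial.transform import Rotation as R
def cam(n,o=None):
    m=robot.camera_model(n);K=m["camera_matrix"]
    if n=="wrist":
        o=o or robot.observe();T=np.eye(4);T[:3,:3]=R.from_euler('xyz',o["tool_rot"]).as_matrix();T[:3,3]=o["tool_pos"]
        T=T@m["mount"];return K,T[:3,:3],T[:3,3]
    return K,R.from_euler('xyz',m["attitude"]).as_matrix(),np.array(m["position"])
def ray(c,uv):
    K,A,p=c;d=A@np.linalg.solve(K,[uv[0],uv[1],1]);return p,d/np.linalg.norm(d)
def plane(c,uv,z):
    p,d=ray(c,uv);return p+d*(z-p[2])/d[2]
def proj(c,P):
    K,A,p=c;q=K@(A.T@(np.asarray(P)-p));return q[:2]/q[2]
def tri(c1,u1,c2,u2):
    p,d=ray(c1,u1);q,e=ray(c2,u2);s=np.linalg.lstsq(np.c_[d,-e],q-p,rcond=None)[0]
    a,b=p+s[0]*d,q+s[1]*e;return (a+b)/2,np.linalg.norm(a-b)
def red(im):
    h=cv2.cvtColor(im,cv2.COLOR_RGB2HSV);return (((h[...,0]<6)|(h[...,0]>174))&(h[...,1]>190)&(h[...,2]>70)).astype(np.uint8)
E
python3 - <<'E'
from h import *
t=cv2.imread("pics/top0.png")[:,:,::-1].copy();s=cv2.imread("pics/side0.png")[:,:,::-1].copy()
ct,cs=cam("top"),cam("side")
for im,c,n in((t,ct,"top"),(s,cs,"side")):
    for k in cv2.findContours(red(im),0,2)[0]:
        if cv2.contourArea(k)>40:
            r=cv2.minAreaRect(k);b=cv2.boxPoints(r);print(n,r,plane(c,r[0],.032).round(3))
h=cv2.cvtColor(t,cv2.COLOR_RGB2HSV)
m=((h[...,0]>8)&(h[...,0]<22)&(h[...,1]>95)&(h[...,2]>60)).astype(np.uint8);m[:150]=0;m[:,:255]=0;m[280:]=0;m[:,525:]=0
m=cv2.morphologyEx(m,2,np.ones((3,3)))
k=max(cv2.findContours(m,0,2)[0],key=cv2.contourArea)
hull=cv2.convexHull(k);ap=cv2.approxPolyDP(hull,4,True)[:,0]
for q in ap: print("board",q,plane(ct,q,.015).round(3))
a=cv2.resize(t[190:275,190:390],(800,340),interpolation=2);b=cv2.resize(s[170:300,210:410],(400,260),interpolation=2)
b2=cv2.resize(s[300:400,210:364],(400,260),interpolation=2)
cv2.imwrite("pics/c1.png",np.vstack([a,np.hstack([b,b2])])[:,:,::-1])
E
```

```text
top ((277.2500305175781, 303.7500305175781), (11.31370735168457, 12.020814895629883), 45.0) [0.353 0.192 0.032]
top ((215.40000915527344, 243.8000030517578), (10.11928653717041, 19.606117248535156), 18.434947967529297) [0.512 0.352 0.032]
side ((256.8599853515625, 332.98004150390625), (31.80000114440918, 17.399999618530273), 53.13010025024414) [0.506 0.351 0.032]
side ((378.5538330078125, 318.0307922363281), (14.311264991760254, 28.289710998535156), 3.1798300743103027) [0.349 0.192 0.032]
board [374 185] [ 0.66  -0.07   0.015]
board [356 255] [ 0.474 -0.017  0.015]
board [279 266] [0.45  0.188 0.015]
board [271 200] [0.626 0.207 0.015]
```

View pics/c1.png

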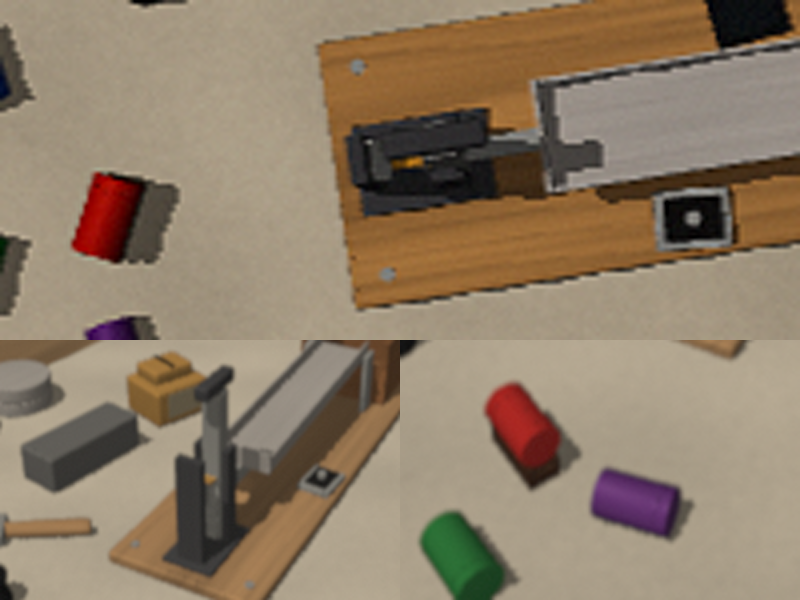

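The crop confirms it: the lying red can is the only one sitting on a dark rest. Now I'll locate the handle by projecting a hypothesis and triangulating.

Run:
```python
from h import *
ct,cs=cam("top"),cam("side")
print("side handle top centre on z=.214",plane(cs,(317,190.5),.214).round(3))
for e in((308.5,196.5),(326,186)):print("end",plane(cs,e,.214).round(3))
for uv in((297,222),(284,230)):print(uv,tri(ct,uv,cs,(317,190.5)))
H=plane(cs,(317,190.5),.214);print("proj in top",proj(ct,H))
# long edges of the board, chute edges in top
for q in((279,266),(500,234),(270,200),(490,168)):print(q,plane(ct,q,.015).round(3))
# chute upper-end corners (z~.09)
for q in((190+545/4,190+190/4),(190+535/4,190+85/4)):print("chute end",plane(ct,q,.09).round(3))
# can axis
t=cv2.imread("pics/top0.png")[:,:,::-1].copy();m=red(t);m[:,:195]=0;m[:,240:]=0;m[270:]=0
ys,xs=np.nonzero(m);P=np.array([plane(ct,(x,y),.032)[:2] for x,y in zip(xs,ys)]);w,v=np.linalg.eigh(np.cov(P.T));print("can",P.mean(0),v[:,1],np.sqrt(w*12))
```

```text
side handle top centre on z=.214 [0.536 0.129 0.214]
end [0.535 0.159 0.214]
end [0.533 0.103 0.214]
(297, 222) (array([0.54774568, 0.12214711, 0.20810599]), np.float64(0.009604913952718352))
(284, 230) (array([0.52838504, 0.14981165, 0.22567418]), np.float64(0.011560786829418744))
proj in top [294.92454075 228.61585158]
(279, 266) [0.45  0.188 0.015]
(500, 234) [ 0.521 -0.399  0.015]
(270, 200) [0.626 0.21  0.015]
(490, 168) [ 0.699 -0.382  0.015]
chute end [0.519 0.06  0.09 ]
chute end [0.586 0.065 0.09 ]
can [0.51199477 0.35276109] [-0.94324331  0.33210247] [0.02695132 0.05150191]
```

```bash
cat > to.py <<'E'
import sys
from h import *
o=robot.observe();A=R.from_euler('xyz',o["tool_rot"]).as_matrix()
t=np.array(list(map(float,sys.argv[1:4])));d=A.T@(t-o["tool_pos"])
y=float(sys.argv[4]) if len(sys.argv)>4 else o["tool_rot"][2]
print("t",o["time"],"pos",o["tool_pos"].round(4),"rot",o["tool_rot"].round(3),"F",o["contact_force"].round(1),"open",round(o["opening"],4),"shift",d.round(4),"turn",round(-((y-o["tool_rot"][2]+np.pi)%(2*np.pi)-np.pi),3))
E
python3 -m jog '[[[1,0,0,-0.05,-0.6],[1,0,0,-0.1,-0.6],[1,0,0,-0.1,-0.6],[1,0,0,-0.1,-0.6],[1,0,0,-0.1,-0.6]]]'
python3 -m jog '[[[1,0,0,0,-0.6],[1,0,0,0,-0.6],[1,0,0,0,-0.6],[1,0,0,0,-0.6],[1,0,0,0,-0.6]]]'
python3 -m jog '[[[1,0,0,0,-0.23],[1,0,0,0,-0.23],[1,0,0,0,-0.23]]]'
python3 to.py 0.556 0.064 0.33 1.691
```

```text
time: 0.57
tool_pos: [0.1354, -0.5077, 0.3361]
tool_rot: [3.139, 0.002, 0.867]
contact_force: [0.5, -0.1, -0.7]
opening: 0.0916
grip_force: 0.0
time: 0.98
tool_pos: [0.1354, -0.5071, 0.3344]
tool_rot: [-3.141, -0.001, 1.467]
contact_force: [-0.4, -0.2, -0.2]
opening: 0.0918
grip_force: 0.0
time: 1.23
tool_pos: [0.1354, -0.5071, 0.3344]
tool_rot: [3.142, -0.001, 1.694]
contact_force: [-0.1, -0.5, -0.2]
opening: 0.0917
grip_force: 0.0
t 1.2333 pos [ 0.1354 -0.5071  0.3344] rot [ 3.142e+00 -1.000e-03  1.694e+00] F [-0.1 -0.5 -0.2] open 0.0917 shift [0.5149 0.4879 0.0048] turn 0.003
```

```bash
python3 -m jog '[[[1,0.144,0.1214,0,0],[1,0.144,0.1214,0,0],[1,0.144,0.1214,0,0],[1,0.144,0.1214,0,0],[1,0.144,0.1214,0,0]]]' >/dev/null
python3 -m jog '[[[1,0.144,0.1214,0,0],[1,0.144,0.1214,0,0],[1,0.144,0.1214,0,0],[1,0.144,0.1214,0,0],[1,0.144,0.1214,0,0]]]' >/dev/null
python3 -m jog '[[[1,0.144,0.1214,0,0],[1,0.144,0.1214,0,0],[1,0.144,0.1214,0,0],[1,0.144,0.1214,0,0],[1,0.144,0.1214,0,0]]]' >/dev/null
python3 -m jog '[[[1,0.144,0.1214,0,0],[1,0.144,0.1214,0,0],[1,0.144,0.1214,0,0],[1,0.144,0.1214,0,0],[1,0.144,0.1214,0,0]]]'
python3 to.py 0.546 0.124 0.33 1.691
python3 - <<'E'
from h import *
o=robot.observe();im=robot.read_camera("wrist");cv2.imwrite("pics/w1.png",im[:,:,::-1]);np.save("w1.npy",[*o["tool_pos"],*o["tool_rot"]])
print(proj(cam("wrist",o),(.546,.124,.214)))
E
```

```text
time: 2.9
tool_pos: [0.5498, 0.1265, 0.3338]
tool_rot: [-3.141, -0.001, 1.689]
contact_force: [-0.3, -0.9, -0.2]
opening: 0.0918
grip_force: 0.0
t 2.9 pos [0.5498 0.1265 0.3338] rot [-3.141e+00 -1.000e-03  1.689e+00] F [-0.3 -0.9 -0.2] open 0.0918 shift [-0.0021 -0.0041  0.0038] turn -0.002
[315.67195509 195.71419934]
```

View pics/w1.png

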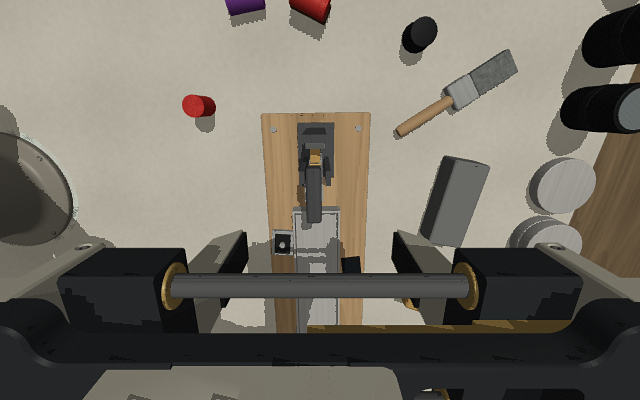

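Wrist view: the T-handle's top is centred at about (314,193), from (314,164) to (314,222). That agrees with the estimate (0.545, 0.126) to within 2 mm. I'll descend and grip.

```bash
python3 -m jog '[[[1,0,-0.0056,0.04,0],[1,0,-0.0056,0.075,0],[1,0,-0.0056,0.105,0],[1,0,-0.0056,0.125,0],[1,0,-0.0056,0.137,0]]]' >/dev/null
python3 -m jog '[[[-0.4,0,0,0,0],[-0.6,0,0,0,0],[-0.8,0,0,0,0],[-1,0,0,0,0],[-1,0,0,0,0]]]' 15
python3 -m jog '[[[-1,0,0,0,0],[-1,0,0,0,0],[-1,0,0,0,0]]]' 35
python3 -c "
from h import *
o=robot.observe();print(o)"
```

```text
time: 3.78
tool_pos: [0.5435, 0.122, 0.1989]
tool_rot: [3.139, 0.0, 1.69]
contact_force: [0.2, 0.2, 0.5]
opening: 0.0633
grip_force: 0.0
time: 4.03
tool_pos: [0.5431, 0.1221, 0.198]
tool_rot: [3.141, 0.0, 1.691]
contact_force: [0.4, -0.1, -0.1]
opening: 0.0431
grip_force: 0.0
{'time': 4.0333, 'qpos': array([ 8.34483818e-02,  4.30143892e-01,  1.49373683e+00, -9.51106679e-05,
        1.21714907e+00, -3.63955628e-02]), 'qvel': array([-0.00041574,  0.00341932,  0.00221544,  0.00228578, -0.0007948 ,
        0.00015038]), 'joint_efforts': array([-4.10210079e-03, -4.70898771e+01, -2.38390660e+01,  7.44916429e-02,
        3.85402702e-02,  2.61285728e-03]), 'tool_pos': array([0.54307966, 0.12206363, 0.19801246]), 'tool_rot': array([3.14103341e+00, 1.09665300e-04, 1.69067315e+00]), 'contact_force': array([ 0.41469426, -0.141171  , -0.14227527]), 'torque': array([-0.03555879, -0.07752218,  0.02202283]), 'grip_force': 0.0, 'opening': 0.04311959750901662}
```

```bash
python3 -m jog '[[[-1,0,0,0,0],[-1,0,0,0,0],[-1,0,0,0,0],[-1,0,0,0,0],[-1,0,0,0,0]]]' 30
python3 -m jog '[[[-1,0,0,0,0],[-1,0,0,0,0],[-1,0,0,0,0]]]'
```

```text
time: 4.45
tool_pos: [0.5438, 0.1222, 0.1977]
tool_rot: [3.14, 0.0, 1.691]
contact_force: [4.3, 0.3, -2.4]
opening: 0.0198
grip_force: 30.0
time: 4.7
tool_pos: [0.5438, 0.1222, 0.1977]
tool_rot: [3.14, 0.0, 1.691]
contact_force: [5.6, 1.1, -2.5]
opening: 0.0198
grip_force: 30.0
```

```bash
python3 -m jog '[[[-1,0,0.001,0,0],[-1,0,0.001,0,0],[-1,0,0.001,0,0]]]'
python3 - <<'E'
from h import *
o=robot.observe();print(o["torque"]);im=robot.read_camera("wrist");cv2.imwrite("pics/w2.png",im[120:320,160:480,::-1].repeat(2,0).repeat(2,1))
E
```

```text
time: 4.95
tool_pos: [0.5439, 0.1222, 0.1977]
tool_rot: [-3.141, 0.0, 1.691]
contact_force: [2.1, 1.0, -0.7]
opening: 0.0195
grip_force: 30.0
[-0.04935049 -0.38714504  0.02509539]
```

View pics/w2.png

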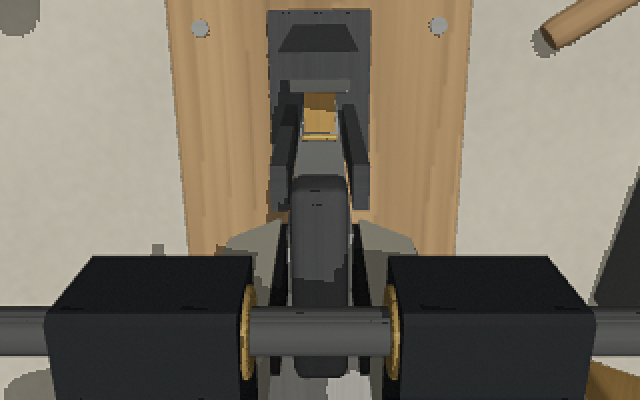

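The handle bar, dark at about (320,275) in the crop, lies straight between the pads. I'll start the lift slowly.

```bash
cat > f.sh <<'E'
awk '/tool_pos/{z=$4}/contact/{f=$4}/opening/{o=$2}/grip_force/{print z,f,o}' | tr -d ']'
E
{
python3 -m jog '[[[-1,0,0.0005,0,0],[-1,0,0.0005,-0.001,0],[-1,0,0.0005,-0.002,0],[-1,0,0.0005,-0.003,0],[-1,0,0.0005,-0.004,0]]]' 50
python3 -m jog '[[[-1,0,0,-0.001,0],[-1,0,0,-0.002,0],[-1,0,0,-0.003,0],[-1,0,0,-0.004,0],[-1,0,0,-0.004,0]]]'
python3 -m jog '[[[-1,0,0,-0.001,0],[-1,0,0,-0.002,0],[-1,0,0,-0.003,0],[-1,0,0,-0.004,0],[-1,0,0,-0.004,0]]]'
python3 -m jog '[[[-1,0,0,-0.001,0],[-1,0,0,-0.001,0]]]'
python3 -m jog '[[[-1,0,0,-0.001,0],[-1,0,0,-0.001,0]]]'
python3 -m jog '[[[-1,0,0,-0.001,0],[-1,0,0,-0.001,0]]]'
python3 -m jog '[[[-1,0,0,-0.001,0],[-1,0,0,-0.001,0]]]'
python3 -m jog '[[[-1,0,0,-0.001,0],[-1,0,0,-0.001,0]]]'
python3 -m jog '[[[-1,0,0,-0.001,0],[-1,0,0,-0.001,0]]]'
python3 -m jog '[[[-1,0,0,-0.001,0],[-1,0,0,-0.001,0]]]'
python3 -m jog '[[[-1,0,0,-0.001,0],[-1,0,0,-0.001,0]]]'
python3 -m jog '[[[-1,0,0,-0.001,0],[-1,0,0,-0.001,0]]]'
python3 -m jog '[[[-1,0,0,-0.001,0],[-1,0,0,-0.001,0]]]'
} | bash f.sh; python3 to.py 0 0 0
```

```text
0.201 -7.6 0.0193
0.2058 -5.7 0.0192
0.2093 -11.7 0.0194
0.2105 -11.7 0.0194
0.2116 -12.1 0.0195
0.2126 -12.1 0.0191
0.2137 -12.2 0.0192
0.2151 -9.1 0.0192
0.2166 -6.2 0.0191
0.2178 -6.5 0.0193
0.2188 -6.8 0.0194
0.2198 -5.6 0.0191
0.2204 -8.7 0.0193
t 7.9167 pos [0.5441 0.1222 0.2204] rot [-3.141  0.     1.691] F [-6.5 -1.  -8.7] open 0.0193 shift [-0.0561 -0.5547  0.2206] turn -0.0
```

```bash
{
python3 -m jog '[[[-1,0,-0.0008,-0.001,0],[-1,0,-0.0008,-0.001,0]]]'
python3 -m jog '[[[-1,0,0,-0.001,0],[-1,0,0,-0.001,0]]]'
python3 -m jog '[[[-1,0,0,-0.001,0],[-1,0,0,-0.001,0]]]'
python3 -m jog '[[[-1,0,0,-0.001,0],[-1,0,0,-0.001,0]]]'
python3 -m jog '[[[-1,0,0,-0.001,0],[-1,0,0,-0.001,0]]]'
python3 -m jog '[[[-1,0,0,-0.001,0],[-1,0,0,-0.001,0]]]'
python3 -m jog '[[[-1,0,0,-0.001,0],[-1,0,0,-0.001,0]]]'
python3 -m jog '[[[-1,0,0,-0.001,0],[-1,0,0,-0.001,0]]]'
python3 -m jog '[[[-1,0,0,-0.001,0],[-1,0,0,-0.001,0]]]'
python3 -m jog '[[[-1,0,0,-0.001,0],[-1,0,0,-0.001,0]]]'
python3 -m jog '[[[-1,0,0,-0.001,0],[-1,0,0,-0.001,0]]]'
python3 -m jog '[[[-1,0,0,-0.001,0],[-1,0,0,-0.001,0]]]'
python3 -m jog '[[[-1,0,0,-0.001,0],[-1,0,0,-0.001,0]]]'
} | bash f.sh; python3 to.py 0 0 0
```

```text
0.2214 -8.4 0.0195
0.2221 -9.8 0.0193
0.2229 -10.4 0.0192
0.2238 -11.8 0.019
0.2248 -10.9 0.0191
0.2259 -11.9 0.0194
0.2269 -12.4 0.0189
0.2279 -11.3 0.0193
0.2294 -7.8 0.0194
0.2306 -4.3 0.0194
0.2315 -3.8 0.0191
0.2321 -6.0 0.0193
0.2329 -6.6 0.0189
t 10.0833 pos [0.5439 0.1222 0.2329] rot [3.141 0.    1.691] F [ 1.3  0.4 -6.6] open 0.0189 shift [-0.0562 -0.5548  0.2325] turn -0.0
```

Second click came at about 0.2305, roughly 14 mm after the first at 0.2165. Continuing.

```bash
{
python3 -m jog '[[[-1,0,0,-0.001,0],[-1,0,0,-0.001,0]]]'
python3 -m jog '[[[-1,0,0,-0.001,0],[-1,0,0,-0.001,0]]]'
python3 -m jog '[[[-1,0,0,-0.001,0],[-1,0,0,-0.001,0]]]'
python3 -m jog '[[[-1,0,0,-0.001,0],[-1,0,0,-0.001,0]]]'
python3 -m jog '[[[-1,0,0,-0.001,0],[-1,0,0,-0.001,0]]]'
python3 -m jog '[[[-1,0,0,-0.001,0],[-1,0,0,-0.001,0]]]'
python3 -m jog '[[[-1,0,0,-0.001,0],[-1,0,0,-0.001,0]]]'
python3 -m jog '[[[-1,0,0,-0.001,0],[-1,0,0,-0.001,0]]]'
python3 -m jog '[[[-1,0,0,-0.001,0],[-1,0,0,-0.001,0]]]'
python3 -m jog '[[[-1,0,0,-0.001,0],[-1,0,0,-0.001,0]]]'
python3 -m jog '[[[-1,0,0,-0.001,0],[-1,0,0,-0.001,0]]]'
python3 -m jog '[[[-1,0,0,-0.001,0],[-1,0,0,-0.001,0]]]'
python3 -m jog '[[[-1,0,0,-0.001,0],[-1,0,0,-0.001,0]]]'
python3 -m jog '[[[-1,0,0,-0.001,0],[-1,0,0,-0.001,0]]]'
} | bash f.sh; python3 to.py 0 0 0
```

```text
0.2335 -9.6 0.019
0.2344 -11.4 0.019
0.2356 -11.4 0.0194
0.2368 -12.7 0.0192
0.2379 -11.4 0.0194
0.2388 -11.7 0.0192
0.2398 -11.8 0.0192
0.2408 -12.1 0.0193
0.2422 -9.3 0.0193
0.2435 -5.7 0.0194
0.2445 -4.5 0.019
0.2451 -6.8 0.0194
0.2459 -6.2 0.0193
0.2468 -5.6 0.0195
t 12.4167 pos [0.5439 0.1222 0.2468] rot [3.141 0.    1.691] F [ 4.6 -0.3 -5.6] open 0.0195 shift [-0.0561 -0.5547  0.2466] turn -0.0
```

```bash
{
python3 -m jog '[[[-1,0,0.0004,-0.001,0],[-1,0,0.0004,-0.001,0]]]'
python3 -m jog '[[[-1,0,0,-0.001,0],[-1,0,0,-0.001,0]]]'
python3 -m jog '[[[-1,0,0,-0.001,0],[-1,0,0,-0.001,0]]]'
python3 -m jog '[[[-1,0,0,-0.001,0],[-1,0,0,-0.001,0]]]'
python3 -m jog '[[[-1,0,0,-0.001,0],[-1,0,0,-0.001,0]]]'
python3 -m jog '[[[-1,0,0,-0.001,0],[-1,0,0,-0.001,0]]]'
python3 -m jog '[[[-1,0,0,-0.001,0],[-1,0,0,-0.001,0]]]'
python3 -m jog '[[[-1,0,0,-0.001,0],[-1,0,0,-0.001,0]]]'
python3 -m jog '[[[-1,0,0,-0.001,0],[-1,0,0,-0.001,0]]]'
} | bash f.sh; python3 to.py 0 0 0
```

```text
0.2477 -5.6 0.0194
0.2484 -8.4 0.0189
0.2492 -10.1 0.0191
0.2504 -11.9 0.0192
0.2516 -11.8 0.0191
0.2527 -12.9 0.0195
0.2538 -11.4 0.019
0.2548 -12.0 0.0194
0.2558 -11.6 0.0194
t 13.9167 pos [0.5439 0.1222 0.2558] rot [-3.141  0.     1.691] F [  2.7  -0.1 -11.6] open 0.0194 shift [-0.0561 -0.5545  0.256 ] turn -0.0
```

```bash
{
python3 -m jog '[[[-1,0,0,-0.001,0],[-1,0,0,-0.001,0]]]'
python3 -m jog '[[[-1,0,0,-0.001,0],[-1,0,0,-0.001,0]]]'
python3 -m jog '[[[-1,0,0,-0.001,0],[-1,0,0,-0.001,0]]]'
} | bash f.sh
```

```text
0.2572 -8.2 0.0192
0.2585 -5.9 0.0192
0.2595 -4.2 0.0197
```

```bash
{
python3 -m jog '[[[-1,0,0,-0.001,0],[-1,0,0,-0.001,0],[-1,0,0,-0.001,0]]]'
python3 -m jog '[[[-1,0,0,0.0005,0],[-1,0,0,0.001,0],[-1,0,0,0.001,0]]]'
python3 -m jog '[[[-1,0,0,0.0005,0],[-1,0,0,0.001,0],[-1,0,0,0.001,0]]]'
python3 -m jog '[[[-1,0,0,0.0005,0],[-1,0,0,0.001,0],[-1,0,0,0.001,0]]]'
python3 -m jog '[[[-1,0,0,0.0005,0],[-1,0,0,0.001,0],[-1,0,0,0.001,0]]]'
} | bash f.sh
```

```text
0.2598 -5.8 0.0191
0.2593 -0.1 0.0193
0.2591 5.7 0.0192
0.259 9.8 0.0191
0.2588 15.1 0.0194
```

```bash
{
python3 -m jog '[[[-1,0,0,-0.001,0],[-1,0,0,-0.002,0],[-1,0,0,-0.0025,0],[-1,0,0,-0.0025,0]]]'
python3 -m jog '[[[-1,0,0,0,0],[-1,0,0,0,0],[-1,0,0,0,0]]]'
} | bash f.sh
python3 to.py 0 0 0
python3 - <<'E'
from h import *
im=robot.read_camera("wrist")[80:320,160:480,::-1];s=robot.read_camera("side")[130:310,200:440,::-1]
cv2.imwrite("pics/w3.png",np.hstack([cv2.resize(im,(400,300)),cv2.resize(s,(400,300),interpolation=2)]))
E
```

```text
0.2591 6.6 0.0191
0.2591 6.4 0.0197
t 16.25 pos [0.544  0.1222 0.2591] rot [3.141 0.    1.691] F [-6.5 -0.9  6.4] open 0.0197 shift [-0.0561 -0.555   0.2587] turn -0.0
```

View pics/w3.png

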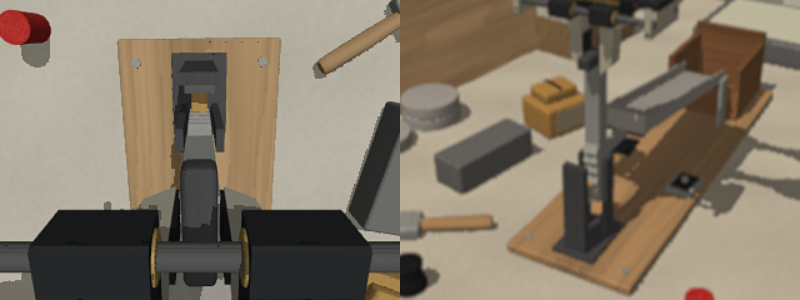

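Chute raised, and the prop stopped at 0.259, just under the fourth click. I'll unload and release.

```bash
{
python3 -m jog '[[[-1,0,-0.0003,-0.001,0],[-1,0,-0.0006,-0.001,0],[-1,0,-0.0006,-0.001,0]]]'
python3 -m jog '[[[-0.6,0,0,0,0],[-0.3,0,0,0,0],[-0.1,0,0,0,0],[0.1,0,0,0,0],[0.3,0,0,0,0]]]'
python3 -m jog '[[[0.6,0,0,0,0],[0.8,0,0,0,0],[0.9,0,0,0,0],[1,0,0,0,0],[1,0,0,0,0]]]'
python3 -m jog '[[[1,0,0,-0.01,0],[1,0,0,-0.03,0],[1,0,0,-0.055,0],[1,0,0,-0.075,0],[1,0,0,-0.08,0]]]'
} | bash f.sh
python3 to.py 0.512 0.353 0.33
python3 - <<'E'
from h import *
s=robot.read_camera("side")[130:310,200:440,::-1];cv2.imwrite("pics/s2.png",cv2.resize(s,(720,540),interpolation=2))
E
```

```text
0.2593 0.7 0.0193
0.2592 -0.5 0.0413
0.2592 -0.3 0.0748
0.3436 -0.0 0.0917
t 17.85 pos [0.5446 0.1223 0.3436] rot [3.135 0.    1.691] F [-0.1  0.2 -0. ] open 0.0917 shift [ 0.233  -0.0048  0.0135] turn -0.0
```

View pics/s2.png

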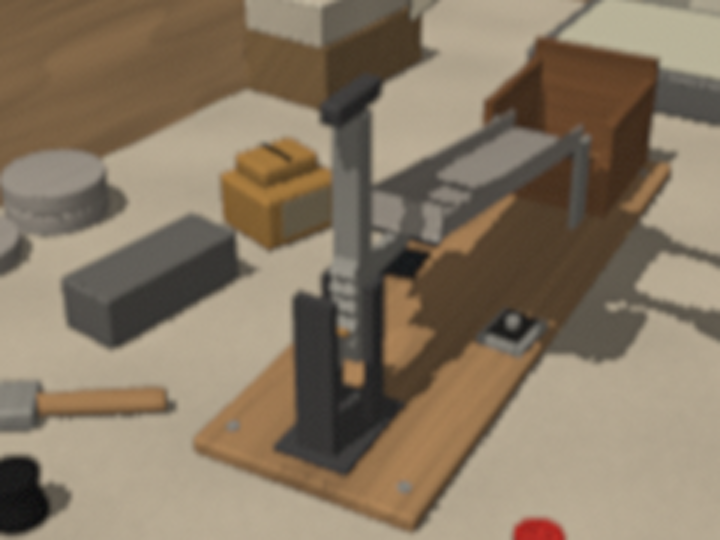

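The prop stands up by itself, with teeth above the brass pawl at about (345,320) and the chute sloping to the box. I'll move over the red can, turning to yaw 2.80.

```bash
python3 -m jog '[[[0.5,0.12,-0.0024,0,0],[0.5,0.12,-0.0024,0,0],[0.5,0.12,-0.0024,0,0],[0.5,0.12,-0.0024,0,0]]]' >/dev/null
python3 -m jog '[[[0.3,0.113,-0.0024,0,0],[0.3,0.113,-0.0024,0,0],[0.3,0.113,-0.0024,0,0],[0.3,0.113,-0.0024,0,0]]]' >/dev/null
python3 -m jog '[[[0.3,0,0,0.04,-0.6],[0.3,0,0,0.08,-0.6],[0.3,0,0,0.12,-0.6],[0.3,0,0,0.16,-0.6],[0.3,0,0,0.19,-0.6]]]' >/dev/null
python3 -m jog '[[[0.3,0,0,0,-0.51],[0.3,0,0,0,-0.51],[0.3,0,0,0,-0.51],[0.3,0,0,0,-0.51],[0.3,0,0,0,-0.51]]]'
python3 - <<'E'
from h import *
o=robot.observe();c=cam("wrist",o);im=robot.read_camera("wrist")
for k in cv2.findContours(red(im),0,2)[0]:
    if cv2.contourArea(k)>100:print(cv2.minAreaRect(k),cv2.boundingRect(k))
m=cv2.connectedComponentsWithStats(red(im))
i=1+np.argmax(m[2][1:,4]);ys,xs=np.nonzero(m[1]==i)
P=np.array([plane(c,q,.036)[:2] for q in zip(xs,ys)]);w,v=np.linalg.eigh(np.cov(P.T));print(P.mean(0),v[:,1],np.sqrt(w*12))
r=cv2.minAreaRect(P.astype(np.float32)*1000);print(r)
cv2.imwrite("pics/w4.png",im[:,:,::-1])
E
python3 to.py 0.512 0.353 0.031 2.80
```

```text
time: 19.4
tool_pos: [0.5106, 0.3518, 0.1481]
tool_rot: [-3.14, -0.001, 2.805]
contact_force: [-0.2, -0.0, 0.2]
opening: 0.0597
grip_force: 0.0
((317.4287109375, 194.43255615234375), (57.20016098022461, 30.543773651123047), 88.40885925292969) (302, 166, 32, 58)
((93.04054260253906, 94.75675964355469), (78.91151428222656, 38.633758544921875), 9.462322235107422) (55, 72, 78, 41)
[0.3572742  0.20143166] [0.36165049 0.93231375] [0.03038095 0.05466927]
((353.3246154785156, 194.23817443847656), (67.29875183105469, 33.27323913574219), 70.71945190429688)
t 19.45 pos [0.5106 0.3519 0.1483] rot [-3.140e+00 -1.000e-03  2.799e+00] F [ 0.1  0.1 -0.6] open 0.0598 shift [-0.0011  0.0017  0.1173] turn -0.001
```

View pics/w4.png

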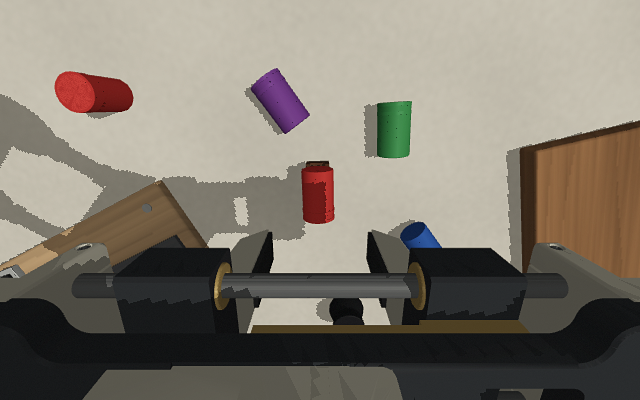

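The lying can is centred at (317,194) and aligned with the tool. Green (394,128), purple (280,100) and blue (420,238) are clear of the fingers.

Run:
```python
from h import *
o=robot.observe();c=cam("wrist",o);p=plane(c,(317.4,194.4),.037);A=R.from_euler('xyz',o["tool_rot"]).as_matrix();print(p,A.T@(p-o["tool_pos"]))
```

```text
[0.50798115 0.35061267 0.037     ] [ 0.00192945 -0.00194715  0.11129387]
```

```bash
{
python3 -m jog '[[[0.3,0.0015,-0.0015,0.035,0.02],[0.3,0.0015,-0.0015,0.07,0.02],[0.3,0.0015,-0.0015,0.095,0.02],[0.3,0.0015,-0.0015,0.11,0.02],[0.3,0.0015,-0.0015,0.117,0.02]]]'
python3 -m jog '[[[0,0,0,0,0],[-0.3,0,0,0,0],[-0.6,0,0,0,0],[-1,0,0,0,0],[-1,0,0,0,0]]]' 8
python3 -m jog '[[[-1,0,0,0,0],[-1,0,0,0,0],[-1,0,0,0,0],[-1,0,0,0,0]]]'
} | bash f.sh
python3 to.py 0 0 0
```

```text
0.029 0.3 0.0598
0.0334 2.3 0.0316
0.0333 6.5 0.0316
t 20.6167 pos [0.5095 0.3521 0.0333] rot [3.140e+00 1.000e-03 2.781e+00] F [-1.3 -1.2  6.5] open 0.0316 shift [ 0.3524 -0.5094  0.0322] turn -0.0
```

```bash
{
python3 -m jog '[[[-1,0,0,-0.01,0],[-1,0,0,-0.03,0],[-1,0,0,-0.06,0],[-1,0,0,-0.1,0],[-1,0,0,-0.14,0]]]' 12
python3 -m jog '[[[-1,0,0,-0.04,0],[-1,0,0,-0.08,0],[-1,0,0,-0.12,0],[-1,0,0,-0.15,0],[-1,0,0,-0.16,0]]]'
python3 -m jog '[[[-1,0,0,0,-0.12],[-1,0,0,0,-0.24],[-1,0,0,0,-0.36],[-1,0,0,0,-0.48],[-1,0,0,0,-0.48]]]'
} | bash f.sh
python3 to.py 0.5653 -0.045 0.335 3.2616
```

```text
0.1734 0.3 0.0315
0.339 -0.2 0.0316
0.3326 -1.1 0.0317
t 21.8667 pos [0.5086 0.352  0.3326] rot [ 3.142  0.    -3.018] F [-0.1  1.1 -1.1] open 0.0317 shift [-0.0073 -0.4009 -0.0024] turn 0.004
```

```bash
{
python3 -m jog '[[[-1,-0.0024,-0.1336,-0.001,0],[-1,-0.0024,-0.1336,-0.001,0],[-1,-0.0024,-0.1336,-0.001,0],[-1,-0.0024,-0.1336,-0.001,0]]]'
python3 -m jog '[[[-1,-0.0024,-0.1336,-0.001,0],[-1,-0.0024,-0.1336,-0.001,0],[-1,-0.0024,-0.1336,-0.001,0],[-1,-0.0024,-0.1336,-0.001,0]]]'
python3 -m jog '[[[-1,-0.0024,-0.1336,0,0],[-1,-0.0024,-0.1336,0,0],[-1,-0.0024,-0.1336,0,0],[-1,-0.0024,-0.1336,0,0],[-1,-0.0024,-0.1336,0,0]]]'
python3 -m jog '[[[-1,0,0,0.035,0],[-1,0,0,0.07,0],[-1,0,0,0.09,0],[-1,0,0,0.1,0],[-1,0,0,0.1,0]]]'
} | bash f.sh
python3 to.py 0.5653 -0.045 0.145 3.2616
python3 - <<'E'
from h import *
o=robot.observe();np.save("w5.npy",[*o["tool_pos"],*o["tool_rot"]])
w=robot.read_camera("wrist");t=robot.read_camera("top")
cv2.imwrite("pics/w5.png",np.vstack([cv2.resize(w[60:400,60:580],(640,400)),cv2.resize(t[160:270,260:520],(473,200),interpolation=2) if 0 else cv2.resize(t[165:270,255:525],(640,199),interpolation=2)])[:,:,::-1])
E
```

```text
0.3338 -0.1 0.0317
0.3345 1.0 0.0314
0.334 0.6 0.0313
0.2323 -0.4 0.0321
t 23.3667 pos [ 0.5627 -0.0433  0.2323] rot [ 3.14  -0.004 -3.022] F [ 0.3  0.4 -0.4] open 0.0321 shift [-0.0027 -0.0022  0.0873] turn -0.001
```

View pics/w5.png

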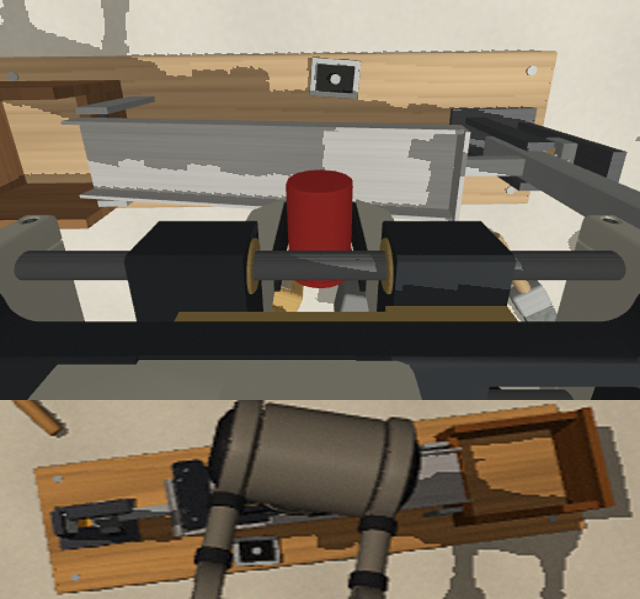

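Run:
```python
from h import *
a=np.load("w5.npy");o=dict(tool_pos=a[:3],tool_rot=a[3:]);c=cam("wrist",o);A=R.from_euler('xyz',a[3:]).as_matrix()
for q in((320,126),(320,209),(80,195),(455,217),(65,122),(465,128)):
    u=(60+q[0]*520/640,60+q[1]*340/400);hz=0.139 if q[0]==320 else (.092+.018 if q[0]<100 else .136+.018)
    p=plane(c,u,hz);print(q,p.round(4),(A.T@(p-a[:3])).round(4))
```

```text
(320, 126) [ 0.5296 -0.0464  0.139 ] [0.0329 0.0007 0.0934]
(320, 209) [ 0.5983 -0.0381  0.139 ] [-0.0363  0.0007  0.0931]
(80, 195) [ 0.6232 -0.2445  0.11  ] [-0.0366 -0.2071  0.1218]
(455, 217) [0.5859 0.0614 0.154 ] [-0.0358  0.1011  0.0783]
(65, 122) [ 0.5565 -0.2504  0.11  ] [ 0.0303 -0.2051  0.122 ]
(465, 128) [0.5162 0.0514 0.154 ] [0.0346 0.0994 0.0786]
```

```bash
{
python3 -m jog '[[[-1,-0.002,0,0.03,0],[-1,-0.002,0,0.055,0],[-1,-0.002,0,0.073,0],[-1,-0.002,0,0.082,0],[-1,-0.002,0,0.085,0]]]'
python3 -m jog '[[[-1,0,0,0.001,0],[-1,0,0,0.002,0],[-1,0,0,0.002,0],[-1,0,0,0.002,0]]]'
python3 -m jog '[[[-1,0,0,0.001,0],[-1,0,0,0.001,0],[-1,0,0,0.001,0]]]'
python3 -m jog '[[[-1,0,0,0.001,0],[-1,0,0,0.001,0],[-1,0,0,0.001,0]]]'
python3 -m jog '[[[-1,0,0,0.001,0],[-1,0,0,0.001,0],[-1,0,0,0.001,0]]]'
} | bash f.sh
python3 to.py 0.5653 -0.045 0.145 3.2616
```

```text
0.1493 0.6 0.0315
0.1484 -0.5 0.0323
0.1464 -0.3 0.0318
0.1451 0.4 0.0318
0.1441 -0.0 0.0312
t 24.9667 pos [ 0.5657 -0.0449  0.1441] rot [-3.142 -0.    -3.022] F [ 0.1  0.2 -0. ] open 0.0312 shift [ 0.0004 -0.     -0.0009] turn -0.001
```

```bash
{
python3 -m jog '[[[-1,0,0,0.001,0],[-1,0,0,0.002,0],[-1,0,0,0.002,0],[-1,0,0,0.002,0]]]'
python3 -m jog '[[[-1,0,0,0.001,0],[-1,0,0,0.001,0],[-1,0,0,0.001,0]]]'
python3 -m jog '[[[-1,0,0,0.001,0],[-1,0,0,0.001,0],[-1,0,0,0.001,0]]]'
python3 -m jog '[[[-1,0,0,0.001,0],[-1,0,0,0.001,0],[-1,0,0,0.001,0]]]'
} | bash f.sh
```

```text
0.1421 -0.4 0.0316
0.1412 -0.3 0.0316
0.1408 5.3 0.0315
0.1405 10.3 0.0316
```

```bash
{
python3 -m jog '[[[-1,0,0,-0.001,0],[-1,0,0,-0.002,0],[-1,0,0,-0.002,0]]]'
python3 -m jog '[[[-0.2,0,0,-0.001,0],[-0.1,0,0,-0.002,0],[-0.1,0,0,-0.003,0]]]'
python3 -m jog '[[[-0.1,0,0,-0.02,0],[-0.1,0,0,-0.05,0],[0,0,0,-0.09,0],[0,0,0,-0.13,0],[0,0,0,-0.16,0]]]'
python3 -m jog '[[[0,0,0,-0.02,0],[0,0,0,-0.02,0],[0,0,0,-0.02,0],[0,0,0,-0.02,0],[0,0,0,-0.02,0]]]'
python3 -m jog '[[[0,0,0,0,0],[0,0,0,0,0],[0,0,0,0,0],[0,0,0,0,0],[0,0,0,0,0]]]'
python3 -m jog '[[[0,0,0,0,0],[0,0,0,0,0],[0,0,0,0,0],[0,0,0,0,0],[0,0,0,0,0]]]'
} | bash f.sh
python3 - <<'E'
from h import *
o=robot.observe();print(o["time"],o["contact_force"])
s=robot.read_camera("side");t=robot.read_camera("top")
cv2.imwrite("pics/e1.png",np.hstack([cv2.resize(s[120:310,260:450],(400,400),interpolation=2),cv2.resize(t[140:300,360:520],(400,400),interpolation=2)])[:,:,::-1])
E
```

```text
0.1411 -0.1 0.0315
0.144 -0.4 0.0407
0.3077 -0.1 0.0456
0.3224 -0.5 0.046
0.324 -0.0 0.0461
0.3242 0.2 0.046
28.2167 [0.64940919 0.33310176 0.17843648]
```

View pics/e1.png

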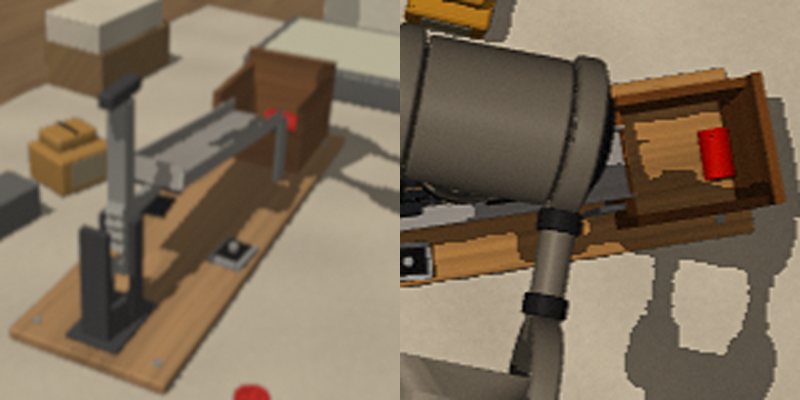

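The can lies in the catch box, at (717,153) in the top crop, and the prop is still up. I'll let it settle briefly, check that it has stopped, and hand in.

```bash
python3 -m jog '[[[0,0,0,0,0],[0,0,0,0,0],[0,0,0,0,0],[0,0,0,0,0],[0,0,0,0,0]]]' >/dev/null
python3 -m jog '[[[0,0,0,0,0],[0,0,0,0,0],[0,0,0,0,0],[0,0,0,0,0],[0,0,0,0,0]]]' >/dev/null
python3 -m jog '[[[0,0,0,0,0],[0,0,0,0,0],[0,0,0,0,0],[0,0,0,0,0],[0,0,0,0,0]]]' >/dev/null
python3 - <<'E'
from h import *
def q():
    m=red(robot.read_camera("top"));m[:,:420]=0;ys,xs=np.nonzero(m);return xs.mean(),ys.mean(),len(xs)
print(q())
for i in range(5):a=q()
print(a);print(robot.hand_in())
E
```

```text
(np.float64(486.1440329218107), np.float64(200.88888888888889), 243)
(np.float64(486.14814814814815), np.float64(200.91769547325103), 243)
the job is handed in; nothing more can be done
None
```

The job is handed in: the prop was let down at its fourth click and stayed up after I let go, and the red film can rolled down the chute and is at rest in the catch box. The hand-in returned no verdict, so I don't know the judged result.

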